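# Clamp the bean canister's lid shut

## Robot

A 6-joint arm with a two-finger parallel gripper is mounted at the origin on the work surface. World frame = base frame: x ahead of the robot, y to its left, z up, the work surface at z = 0. Lengths are in m, angles in rad, forces in N, time in s.
With the tool pointing down it reaches from about 0.325 to 0.9 m from the base axis. Payload 6.1 kg.
Tool frame: the origin (TCP) lies midway between the tips of the shut fingers; the grasp point (between the pads) lies 19 mm behind it; z points along the fingers, y is the line along which they close (so a half turn about z gives the same grasp; the last joint's range is limited). The gripper opens to 85 mm and grips with 20 to 120 N. Pads are 22 mm wide; open, the fingers measure 114 mm over their backs; the gripper's body (76 mm by 85 mm) begins 54 mm behind the grasp point. The pads swing forward as they close: fully open they stand 13 mm farther back than shut.
Start: joints at [-1.294, 0.22, 1.526, -0, 1.395, -0.126], TCP at [0.245, -0.575, 0.231] pointing down, gripper open.
Joint ranges: [-2.98, 2.98], [-0.91, 2.08], [0.09, 2.57], [-1.24, 4.39], [0.2, 2.65], [-2.68, 2.68]. Speed limits (rad/s): [2.57, 2.57, 3.01, 3.14, 3.14, 3.14].

## Interface

Orientations are given as [roll, pitch, yaw] about the fixed x, y, z axes, in that order (R = Rz(yaw) Ry(pitch) Rx(roll)).
In Python, from cell import telemetry, cams, env gives the robot as it stands.
- The arm moves only by the tool step_arm, never from a script. Its argument "targets" is a list of rows, each an object with "jaw": the finger opening in mm, from 0 to 85.4; "dp": the shift along the tool's x, y, z in mm, a list of three; "spin": the turn about the tool's z in degrees. A call has 1 to 20 rows; each row shifts and turns the commanded pose from where the row before left it, along the tool's axes as they then stand; what a row does not reach is not made up. A row lasts 1/10 s, in which the tool goes at most 50 mm and 8.59 degrees, less where a joint would pass 70% of its speed; a pose out of reach is approached as far as the arm can. A call with a gripper value outside its range is refused whole. The fingers move at their own pace and stop on an object; "squeeze" is the grip in N (left out, the last holds). Time passes only in rows, so rows that do not move let the fingers close. It gives the time, the measured TCP pose, the force, the opening and the grip force at its end, in the units of the state.
- telemetry.state(): the state, without advancing time (a new reading comes with each control period).
- cams.read_camera(name): name is "scene" or "side" or "wrist"; returns a dict with "color" (384x512x3 uint8, blue, green, red), "fx", "fy", "cx", "cy" (pixels), "rvec" (rotation vector, rad) and "tvec" (3), from world to camera coordinates, as OpenCV has them. Camera axes: x right, y down, z forward; pixel columns grow to the right and rows downward; lengths in m; the calibration is good to about 2 mm. A picture is of the moment at which its call begins. There is no depth.
- env.finish_job(): hands the job in; it is judged then, once.
The state is a dict: "time_s": time; "joint_positions": joint angles; "qd": joint speeds; "joint_efforts": joint torques, N m; "tool_pos": TCP position; "tcp_rot": TCP orientation; "force": force on the tool from outside, world axes, zero at the start; "torque": the same for the moment, N m; "width": opening from 0.0 (shut) to 1.0 (fully open); "grip_force": force on a finger pad.
Only numpy, scipy, OpenCV 4.12 (cv2) and the standard library are available. Lean on these libraries where they do the work, as an engineer would, in place of code of your own. Each camera call takes 0.05 s, during which the arm holds its last target. There are 200 camera calls.

## Task

The bean canister's lid is already resting in place on its rim. Swing the hinged clamp ring shut around the two flanges until it meets the rubber bumper, then turn the latch lever so that its hook pulls the pin in, and tighten it by feel until it comes up firm (about 13 N of push at the lever's knob), without overtightening; let go and leave the lid and the other things on the slab as they are.

Things in the scene. Friction and masses are not known exactly. Their poses are not given: they have to be found in the camera images.
- canister: Aluminium bean canister, 88 mm across, 80 mm tall, screwed to the slab by a 120 mm square foot. Origin: centre of the foot's underside, z up; the clamp closes at its -x side (front). Rim: a flange 100 mm across, top at 80 mm. Half of the steel clamp ring (114 mm across, 71 to 89 mm high) is fixed round its -y side; the other half swings round its +y side.
- clamp_ring (a joint): Angle of the swinging ring half about a vertical hinge. 0 = nominally shut, positive = open (closing is anticlockwise seen from above); starts 0.45 to 0.9. About 1 N swings it and it stays where left. Its tongue meets the sprung bumper somewhere between 0.015 and 0.075 rad, different each time; let go there, it stays there, near enough for the hook to catch.
- ring_post (a point): Red upright round post (a sleeve that spins freely on its own axis) on an ear of the swinging half, to move it by: 14 mm diameter, free from 85 to 135 mm above the slab; point on its axis at 122 mm height, 139 mm from the hinge axis. The black rubber bumper in the front gap is felt here as about 4 N at first touch, rising to 14 N over 2 mm, then far stiffer.
- ring_hinge (a point): Point on the vertical hinge axis of the ring, at 122 mm height.
- latch (a joint): Angle of the latch lever about a vertical axis, 0 to 2.1 rad; starts 0 to 0.2 (open: the pin can pass the hook). Grows clockwise seen from above. The hook takes up the pin's slack at about 0.8 to 1.55, then presses the bumper, and comes up firm at an angle that differs each time, between 1.0 and 1.85. It holds itself when let go.
- latch_knob (a point): Red upright round knob at the end of the lever (spins freely on its own axis): 14 mm diameter, free from 102 to 135 mm above the slab; point on its axis at 122 mm height, 75 mm from the latch's axis. Push square to the lever: about 3 to 8 N while the bumper is pressed, then rising about 1 N per mm once firm. Well tightened: 11 to 16 N; over about 20 N is too much.
- latch_pivot (a point): Point on the vertical turning axis of the latch, at 122 mm height. The lever carries a steel spiral hook, 93 to 108 mm above the slab, which turns with it.
- lid_center (a point): Centre of the steel lid's flange disc (100 mm across; 8 mm high with a black 16 mm knob in the middle up to 102 mm above the slab), loose on the canister's rim; point 4 mm above its underside, at 84 mm height.
- saucer: White porcelain saucer, 140 mm across, 20 mm high; origin under its centre. Bystander.
- dosing_cup: Steel dosing cup, 58 mm across, 55 mm tall; origin under its centre. Bystander.
- moka_base: Aluminium moka base, 92 mm across, 66 mm tall; origin under its centre. Bystander.
- mug: Blue mug, 80 mm across, 88 mm tall; origin under its centre. Bystander.
- brush: Brush with black plastic handle, 170 mm long, lying flat along its x. Bystander.
- tamper: Steel tamper, 54 mm across, 76 mm tall; origin under its centre. Bystander.
- keeper_pin (a point): Brass upright pin, 10 mm diameter, 89 to 111 mm above the slab, at the free end of the swinging ring half; point on its axis at 100 mm height. The hook of the latch goes behind it and draws it in.
Things that resemble listed ones, but are neither listed nor needed, are in the scene too. Leave any pink or purple look-alike of the part that bears lid_center alone.

How it is judged:
By the outcome, as a careful person would: the job done as asked, in the order asked, and still so for the second after the job is handed in, with the robot touching nothing.
It also fails if it takes over 67 s, if anything falls off the work surface, if the arm or the gripper's body presses on something with over 40 N, if the wrist force passes 120 N, or if a joint passes its speed limit or range.

## Working session

There is one attempt and no reset: what is moved stays moved. The work goes in short steps, Python scripts to look and compute and a tool call to move; the robot and the scene stay as the last step left them, time stands still between calls to the robot, and variables do not carry over. Pictures are saved under pics/ and viewed, at most 10 in all, crops included, and the job is handed in when it is done.

Besides the shell and the picture viewer there is one more tool, called after "Request:" by a JSON object that holds its "method" and its "body". step_arm: Moves the arm, as the interface text tells. Its arguments: {"type":"object","properties":{"targets":{"type":"array","items":{"type":"object","properties":{"jaw":{"type":"number"},"dp":{"type":"array","items":{"type":"number"}},"spin":{"type":"number"}}}},"squeeze":{"type":"number"}},"required":["targets"]}

```bash
mkdir -p pics; cat > h.py <<'E'
import numpy as np, cv2
from cell import telemetry, cams, env
def grab(n,name):
    c=cams.read_camera(n); cv2.imwrite(f'pics/{name}.png',c['color']); np.save(f'pics/{name}.npy',c,allow_pickle=True); return c
def load(name): return np.load(f'pics/{name}.npy',allow_pickle=True).item()
def ray(c,uv):
    R=cv2.Rodrigues(np.array(c['rvec'],float))[0]; t=np.array(c['tvec'],float).ravel()
    d=R.T@np.array([(uv[0]-c['cx'])/c['fx'],(uv[1]-c['cy'])/c['fy'],1.]); return -R.T@t,d/np.linalg.norm(d)
def onz(c,uv,z):
    o,d=ray(c,uv); return o+d*(z-o[2])/d[2]
def proj(c,p):
    return cv2.projectPoints(np.array([p],float),np.array(c['rvec'],float),np.array(c['tvec'],float),np.array([[c['fx'],0,c['cx']],[0,c['fy'],c['cy']],[0,0,1.]]),None)[0].ravel()
def tri(c1,u1,c2,u2):
    o1,d1=ray(c1,u1);o2,d2=ray(c2,u2)
    s=np.linalg.lstsq(np.c_[d1,-d2],o2-o1,rcond=None)[0]; a=o1+s[0]*d1;b=o2+s[1]*d2
    return (a+b)/2,np.linalg.norm(a-b)
def red(c):
    h=cv2.cvtColor(c['color'],cv2.COLOR_BGR2HSV); m=((h[...,0]<8)|(h[...,0]>172))&(h[...,1]>140)&(h[...,2]>60)
    n,l,s,ce=cv2.connectedComponentsWithStats(m.astype(np.uint8)); return [(s[i].tolist(),ce[i].round(1).tolist()) for i in range(1,n) if s[i,4]>15]
E
python3 - <<'E'
from h import *
a=grab('scene','s0');b=grab('side','d0')
for c in(a,b): print(red(c), ray(c,(256,192)))
print(telemetry.state())
cv2.imwrite('pics/both.png',cv2.resize(np.vstack([a['color'],b['color']]),None,fx=.78,fy=.78))
E
```

```text
[([0, 0, 102, 87, 2574], [50.6, 31.4]), ([278, 77, 4, 6, 17], [279.4, 79.5]), ([115, 80, 49, 29, 592], [145.0, 94.6]), ([125, 161, 13, 11, 61], [131.2, 165.8])] (array([ 1.05992291, -0.80983968,  0.88510389]), array([-0.42689614,  0.64533545, -0.6334839 ]))
[([380, 0, 132, 226, 11435], [435.2, 125.9]), ([276, 152, 3, 8, 23], [277.0, 155.3]), ([254, 190, 5, 13, 54], [256.3, 196.3]), ([394, 232, 78, 72, 1888], [432.5, 277.2])] (array([0.21067355, 0.81647788, 0.92407152]), array([ 0.29084519, -0.68249535, -0.67052902]))
{'time_s': 0.1, 'joint_positions': array([-1.29411603e+00,  2.21115714e-01,  1.52753254e+00, -8.56270669e-06,
        1.39469582e+00, -1.26061302e-01]), 'qd': array([ 0.00080476, -0.00018176, -0.00308962, -0.00125377,  0.00223403,
        0.00052978]), 'joint_efforts': array([ 5.56938994e-04, -4.98247218e+01, -3.90544832e+01, -6.94907683e-06,
        5.69619078e-03,  2.09788965e-05]), 'tool_pos': array([ 0.24482653, -0.57444669,  0.23030921]), 'tcp_rot': array([-3.13985407e+00, -2.11841813e-04,  4.02742921e-01]), 'force': array([ 0.15910345,  0.21191643, -0.43062294]), 'torque': array([ 0.00529954,  0.00423561, -0.02881789]), 'grip_force': 0.0, 'width': 0.9993752405997245}
```

View pics/s0.png

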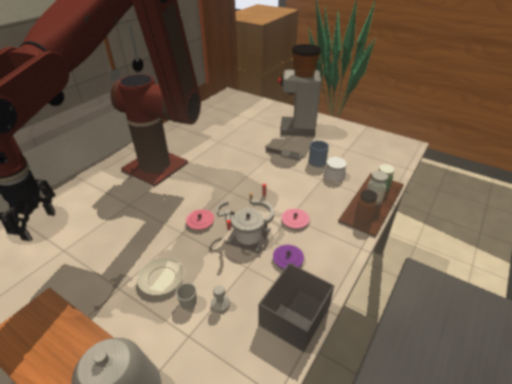

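View pics/d0.png

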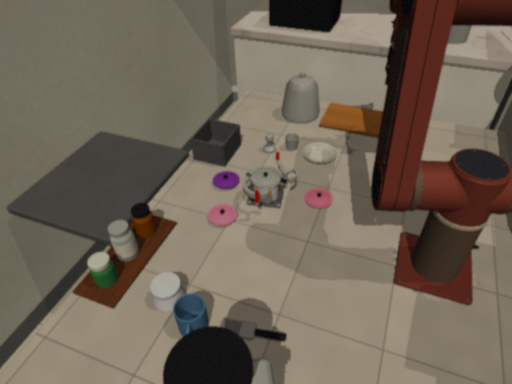

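```bash
python3 - <<'E'
from h import *
a=load('s0');b=load('d0')
f=lambda c,x,y:cv2.resize(c['color'][y:y+96,x:x+128],None,fx=6,fy=6,interpolation=cv2.INTER_CUBIC)
A=f(a,185,170)[:,:];B=f(b,205,130)
cv2.imwrite('pics/cr.png',cv2.resize(np.vstack([A,B]),None,fx=.52,fy=.52))
def m(c,x,y,w,h):
    p=c['color'][y:y+h,x:x+w].astype(int); k=(p[...,2]>1.6*p[...,1])&(p[...,2]>1.6*p[...,0])&(p[...,2]>60)
    n,l,s,ce=cv2.connectedComponentsWithStats(k.astype(np.uint8)); return [(s[i].tolist(),ce[i]+[x,y]) for i in range(1,n) if s[i,4]>6]
print(m(a,215,175,70,65));print(m(b,240,140,60,75))
E
```

```text
[([48, 9, 3, 11, 24], array([263.70833333, 188.29166667])), ([12, 45, 4, 9, 27], array([228.55555556, 223.44444444]))]
[([36, 11, 3, 9, 25], array([277.  , 155.32])), ([14, 49, 6, 15, 66], array([256.43939394, 196.12121212]))]
```

View pics/cr.png

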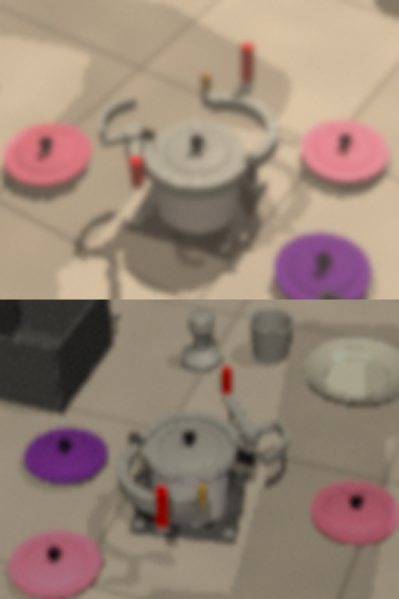

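```bash
python3 - <<'E'
from h import *
a=load('s0');b=load('d0')
P={}
for n,u,v in [('post',(263.7,188.3),(256.4,196.1)),('knob',(228.5,223.4),(277,155.3)),('pin',(251,195.6),(269.7,192)),('lidknob',(248.1,216.8),(265.6,174.2))]:
    p,e=tri(a,u,b,v);P[n]=p;print(n,p.round(4),round(e,4))
L=P['lidknob']
for n in P: d=(P[n]-L)[:2];print(n,np.hypot(*d).round(4),np.degrees(np.arctan2(d[1],d[0])).round(1))
E
```

```text
post [0.5527 0.0082 0.1137] 0.0028
knob [ 0.5595 -0.205   0.1214] 0.0029
pin [ 0.5269 -0.0366  0.1005] 0.0011
lidknob [ 0.5742 -0.1242  0.0935] 0.0013
post 0.1341 99.2
knob 0.0821 -100.3
pin 0.0995 118.4
lidknob 0.0 0.0
```

Request:
{"method": "step_arm", "body": {"targets": [{"dp": [35,-23.6,-14]},{"dp": [35,-23.6,-14]},{"dp": [35,-23.6,-14]},{"dp": [35,-23.6,-14]},{"dp": [35,-23.6,-14]},{"dp": [35,-23.6,-14]},{"dp": [35,-23.6,-14]},{"dp": [35,-23.6,-14]},{"dp": [35,-23.6,-14]},{"dp": [35,-23.6,-14]},{"dp": [35,-23.6,-14]},{"dp": [35,-23.6,-14],"jaw": 30},{"dp": [0,0,0],"jaw": 30},{"dp": [0,0,0],"jaw": 30}]}}

```text
schema error: expected keys jaw, dp, spin
```

```bash
python3 - <<'E'
from h import *
a=grab('wrist','w1');s=telemetry.state();print(s['time_s'],s['tool_pos'],s['tcp_rot'],s['joint_positions'],s['width'],s['force'])
print(ray(a,(256,192)))
cv2.imwrite('pics/w1b.png',cv2.resize(a['color'],(800,600)))
E
```

```text
0.15 [ 0.24483704 -0.57450881  0.23040969] [-3.13998963e+00 -1.78708621e-04  4.02790515e-01] [-1.29411853e+00  2.21087510e-01  1.52737575e+00 -2.47191023e-05
  1.39474217e+00 -1.26108508e-01] 1.0035433604329589 [ 0.20437033 -0.21660244  0.46789241]
(array([ 0.30516572, -0.54867605,  0.37298333]), array([-0.24489108, -0.10327804, -0.96403423]))
```

View pics/w1b.png

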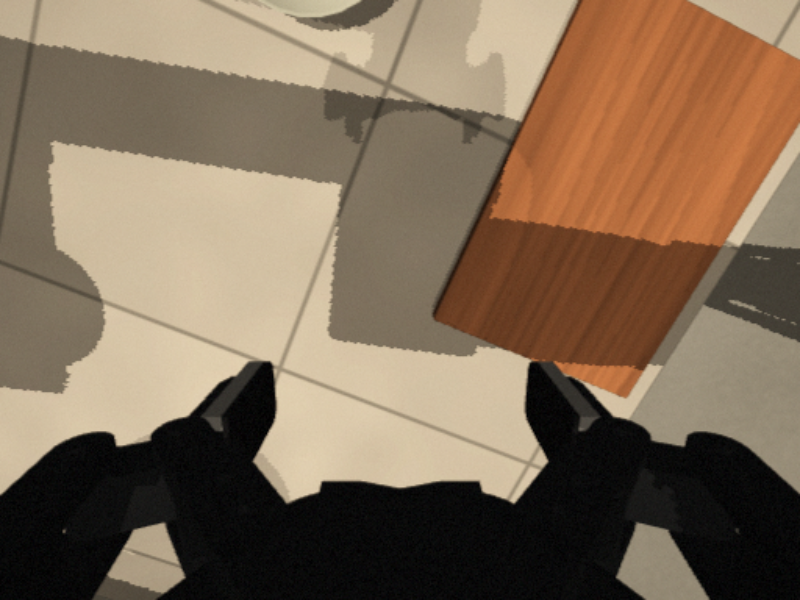

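Request:
{"method": "step_arm", "body": {"targets": [{"dp": [37.4,-22.1,-10],"jaw": 30,"spin": 0},{"dp": [37.4,-22.1,-10],"jaw": 30,"spin": 0},{"dp": [37.4,-22.1,-10],"jaw": 30,"spin": 0},{"dp": [37.4,-22.1,-10],"jaw": 30,"spin": 0},{"dp": [37.4,-22.1,-10],"jaw": 30,"spin": 0},{"dp": [37.4,-22.1,-10],"jaw": 30,"spin": 0},{"dp": [37.4,-22.1,-10],"jaw": 30,"spin": 0},{"dp": [37.4,-22.1,-10],"jaw": 30,"spin": 0},{"dp": [37.4,-22.1,-10],"jaw": 30,"spin": 0},{"dp": [37.4,-22.1,-10],"jaw": 30,"spin": 0},{"dp": [37.4,-22.1,-10],"jaw": 30,"spin": 0},{"dp": [37.4,-22.1,-10],"jaw": 30,"spin": 0},{"dp": [37.4,-22.1,-10],"jaw": 30,"spin": 0},{"dp": [0,0,0],"jaw": 30,"spin": 0},{"dp": [0,0,0],"jaw": 30,"spin": 0}]}}

```text
time_s: 1.65
tool_pos: [0.5799, -0.1192, 0.3609]
tcp_rot: [-3.141, 0.001, 0.405]
force: [-0.9, 1.0, 0.7]
width: 0.35
grip_force: 0.0
```

```bash
python3 - <<'E'
from h import *
a=grab('wrist','w2');s=telemetry.state();print(s['time_s'],s['tool_pos'],s['tcp_rot'],s['joint_positions'],s['width'],s['force'])
print(ray(a,(256,192)))
for p in [(.5527,.0082,.122),(.5595,-.205,.122),(.5742,-.1242,.1)]: print(proj(a,p)*1.5625)
print(red(a))
cv2.imwrite('pics/w2b.png',cv2.resize(a['color'],(800,600)))
E
```

```text
1.7 [ 0.57929427 -0.1201225   0.36058443] [-3.14115560e+00  1.32254841e-03  4.03516935e-01] [-3.37387845e-01  9.06530424e-02  1.43299059e+00 -5.70845018e-04
  1.61921986e+00  8.29864567e-01] 0.3481217225544636 [-0.45745565 -0.22102905 -0.17428134]
(array([ 0.64016486, -0.09304421,  0.50352981]), array([-0.24489857, -0.10570168, -0.9637696 ]))
[258.91360755 230.59397181]
[474.24871837 312.83997901]
[402.46090823 261.72713916]
[([162, 142, 15, 12, 94], [167.2, 147.5]), ([300, 194, 11, 14, 116], [304.8, 200.5]), ([139, 341, 14, 11, 26], [145.9, 345.7])]
```

View pics/w2b.png

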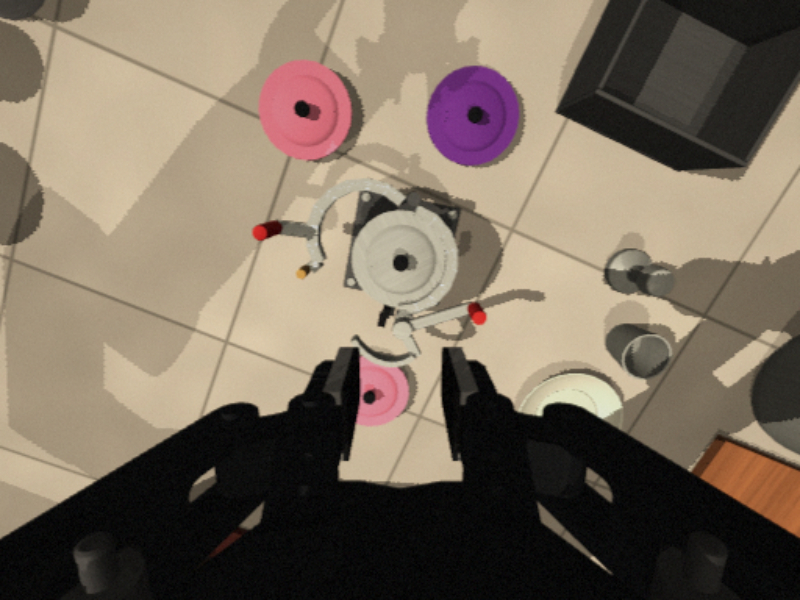

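```bash
python3 - <<'E'
from h import *
a=load('w2')
P={n:onz(a,np.array(u)/1.5625,z) for n,u,z in [('post',(261,233),.135),('knob',(479,317),.135),('pin',(301,272),.111),('lid',(401,263),.102),('piv',(402,327),.108),('hinge',(411,200),.09),('bump',(385,315),.09)]}
for n in P: d=(P[n]-P['lid'])[:2];print(n,P[n].round(4),np.hypot(*d).round(4),np.degrees(np.arctan2(d[1],d[0])).round(1))
D=lambda m,n:np.hypot(*(P[m]-P[n])[:2]).round(4)
print(D('post','hinge'),D('knob','piv'),D('pin','hinge'))
for n in('post','knob'):
  q=P[n].copy();q[2]=.13;print(n,proj(load('s0'),q),proj(load('d0'),q))
h=cv2.resize(a['color'],(1600,1200),interpolation=cv2.INTER_CUBIC)[340:740,460:1020]
cv2.imwrite('pics/w2c.png',cv2.resize(h,None,fx=1.42,fy=1.42))
E
```

```text
post [0.5544 0.0024 0.135 ] 0.127 98.3
knob [ 0.5604 -0.207   0.135 ] 0.0847 -98.5
pin [ 0.5286 -0.0382  0.111 ] 0.0959 117.5
lid [ 0.5728 -0.1232  0.102 ] 0.0 0.0
piv [ 0.5148 -0.1493  0.108 ] 0.0636 -155.8
hinge [ 0.6311 -0.1087  0.09  ] 0.06 14.0
bump [ 0.5141 -0.1305  0.09  ] 0.0591 -173.0
0.135 0.0735 0.1244
post [263.66370048 185.70804436] [256.90002589 190.87434656]
knob [228.63328455 221.96404531] [277.40737688 152.82629598]
```

View pics/w2c.png

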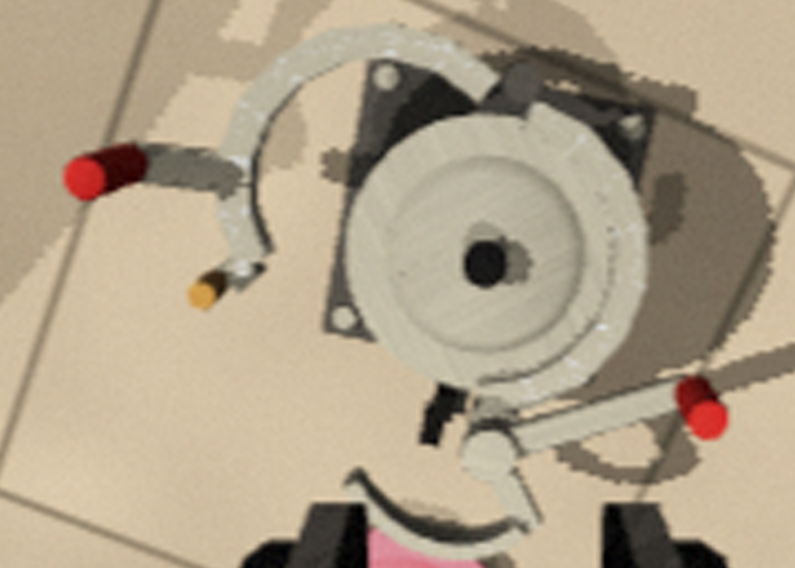

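Request:
{"method": "step_arm", "body": {"targets": [{"dp": [0,0,0],"jaw": 30,"spin": -8.5},{"dp": [0,0,0],"jaw": 30,"spin": -8.5},{"dp": [0,0,0],"jaw": 30,"spin": -8.5},{"dp": [0,0,0],"jaw": 30,"spin": -8.5},{"dp": [0,0,0],"jaw": 30,"spin": -8.5},{"dp": [0,0,0],"jaw": 30,"spin": -8.5},{"dp": [0,0,0],"jaw": 30,"spin": -8.5},{"dp": [0,0,0],"jaw": 30,"spin": -8.5},{"dp": [0,0,0],"jaw": 30,"spin": -8.5},{"dp": [0,0,0],"jaw": 30,"spin": -8.5},{"dp": [0,0,0],"jaw": 30,"spin": -8.5},{"dp": [0,0,0],"jaw": 30,"spin": -8.5},{"dp": [28,12,30],"jaw": 30,"spin": 0},{"dp": [28,13,30],"jaw": 30,"spin": 0},{"dp": [28,13,30],"jaw": 30,"spin": 0},{"dp": [28,13,30],"jaw": 30,"spin": 0},{"dp": [0,0,0],"jaw": 30,"spin": 0},{"dp": [0,0,0],"jaw": 30,"spin": 0},{"dp": [0,0,0],"jaw": 30,"spin": 0}]}}

```text
time_s: 3.6
tool_pos: [0.5577, -0.0008, 0.2425]
tcp_rot: [3.141, 0.002, 2.181]
force: [0.2, -0.1, -0.0]
width: 0.349
grip_force: 0.0
```

```bash
python3 - <<'E'
from h import *
a=grab('wrist','w3');s=telemetry.state();print(s['time_s'],s['tool_pos'],s['tcp_rot'],s['joint_positions'],s['force'])
for p in [(.5544,.0024,.135),(.5604,-.207,.135)]: print(proj(a,p))
print(red(a))
cv2.imwrite('pics/w3b.png',cv2.resize(a['color'],(800,600)))
E
```

```text
3.65 [ 0.55793985 -0.00080884  0.24288821] [3.13991394e+00 2.13452321e-03 2.18105322e+00] [-1.42547286e-01  5.06877234e-02  1.69214060e+00 -4.16340999e-04
  1.39607992e+00 -7.52734151e-01] [ 0.27133212  0.00280592 -0.72382819]
[255.20350899 184.47170498]
[153.6780477 334.2548569]
[([250, 167, 14, 23, 246], [256.1, 178.2]), ([151, 328, 12, 11, 51], [156.5, 334.2])]
```

View pics/w3b.png

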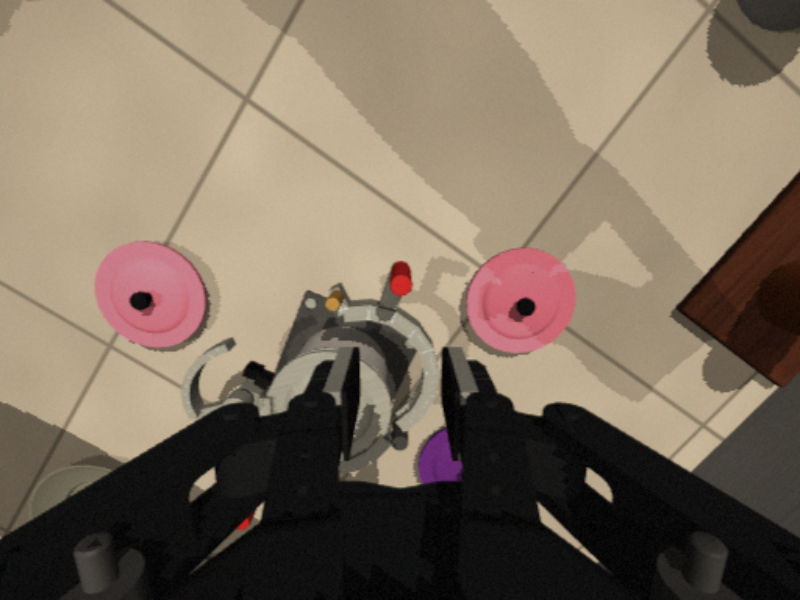

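Request:
{"method": "step_arm", "body": {"targets": [{"dp": [5,0,30],"jaw": 30,"spin": 0},{"dp": [0,0,30],"jaw": 30,"spin": 0},{"dp": [0,0,30],"jaw": 30,"spin": 0},{"dp": [0,0,25],"jaw": 30,"spin": 0},{"dp": [0,0,17],"jaw": 30,"spin": 0},{"dp": [0,0,0],"jaw": 30,"spin": 0},{"dp": [0,0,0],"jaw": 17,"spin": 0},{"dp": [0,0,0],"jaw": 17,"spin": 0},{"dp": [0,0,0],"jaw": 17,"spin": 0},{"dp": [0,0,0],"jaw": 17,"spin": 0}], "squeeze": 20}}

```text
time_s: 4.65
tool_pos: [0.5549, 0.0048, 0.1105]
tcp_rot: [3.14, 0.001, 2.183]
force: [-1.0, -0.1, -0.6]
width: 0.202
grip_force: 0.0
```

```bash
cat >> h.py <<'E'
HINGE=np.array([.634,-.108]);PIV=np.array([.513,-.1495])
def polar(C):
    s=telemetry.state();d=s['tool_pos'][:2]-C
    return np.hypot(*d)*1000,np.degrees(np.arctan2(d[1],d[0])),np.degrees(s['tcp_rot'][2])
E
python3 - <<'E'
from h import *
a=grab('scene','s4');s=telemetry.state();print(s['time_s'],s['tool_pos'],s['width'],s['force'],polar(HINGE),red(a))
E
```

```text
4.7 [0.5547     0.00490952 0.11019235] 0.19981676520785993 [ 0.29014327 -0.68713646  0.56421402] (np.float64(137.97481446524182), np.float64(125.08160846463628), np.float64(125.08100133917098)) [([154, 0, 131, 98, 3490], [214.2, 42.3]), ([176, 69, 6, 15, 46], [179.5, 75.1]), ([153, 74, 22, 20, 280], [163.2, 83.0]), ([119, 84, 27, 18, 177], [132.7, 92.2]), ([139, 114, 11, 7, 30], [143.3, 117.4]), ([126, 161, 11, 11, 51], [131.4, 165.8])]
```

Request:
{"method": "step_arm", "body": {"targets": [{"dp": [-0.2,-7.3,0],"jaw": 17,"spin": -3},{"dp": [-0.2,-7.3,0],"jaw": 17,"spin": -3},{"dp": [-0.2,-7.3,0],"jaw": 17,"spin": -3},{"dp": [-0.2,-7.3,0],"jaw": 17,"spin": -3},{"dp": [-0.2,-7.3,0],"jaw": 17,"spin": -3},{"dp": [-0.2,-7.3,0],"jaw": 17,"spin": -3},{"dp": [-0.2,-7.3,0],"jaw": 17,"spin": -3},{"dp": [0,0,0],"jaw": 17,"spin": 0},{"dp": [0,0,0],"jaw": 17,"spin": 0}]}}

```text
time_s: 5.6
tool_pos: [0.5188, -0.0315, 0.1096]
tcp_rot: [-3.142, 0.0, 2.548]
force: [0.1, -0.1, 0.6]
width: 0.199
grip_force: 0.5
```

```bash
python3 - <<'E'
from h import *
a=grab('scene','s5');b=grab('wrist','w5');s=telemetry.state();print(s['time_s'],s['tool_pos'],s['force'],polar(HINGE))
A=cv2.resize(a['color'][165:261,175:303],(768,576)); B=cv2.resize(b['color'],(400,300))
A=cv2.resize(A,(400,300));cv2.imwrite('pics/c5.png',np.hstack([A,B]))
E
```

```text
5.7 [ 0.5188202  -0.03132501  0.10948259] [-0.3438     -1.41072048 -0.30382518] (np.float64(138.36704470198399), np.float64(146.34836378694712), np.float64(146.02927619642088))
```

View pics/c5.png

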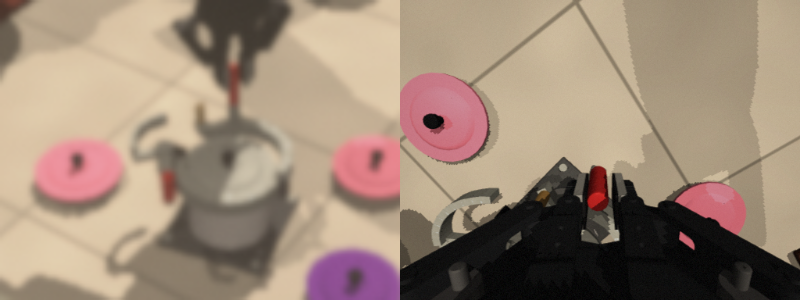

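Request:
{"method": "step_arm", "body": {"targets": [{"dp": [-0.2,-7.3,0],"jaw": 17,"spin": -3},{"dp": [-0.2,-7.3,0],"jaw": 17,"spin": -3},{"dp": [-0.2,-7.3,0],"jaw": 17,"spin": -3},{"dp": [-0.2,-7.3,0],"jaw": 17,"spin": -3},{"dp": [-0.1,-4.85,0],"jaw": 17,"spin": -2},{"dp": [0,0,0],"jaw": 17,"spin": 0}]}}

```text
time_s: 6.3
tool_pos: [0.5033, -0.0618, 0.1093]
tcp_rot: [3.142, 0.0, 2.793]
force: [-0.1, 0.9, 0.1]
width: 0.199
grip_force: 0.0
```

Request:
{"method": "step_arm", "body": {"targets": [{"dp": [0,-2.4,0],"jaw": 17,"spin": -1},{"dp": [0,-2.4,0],"jaw": 17,"spin": -1},{"dp": [0,0,0],"jaw": 17,"spin": 0}]}}

```text
time_s: 6.6
tool_pos: [0.5017, -0.0663, 0.1093]
tcp_rot: [-3.141, -0.0, 2.829]
force: [-0.3, -0.2, 0.1]
width: 0.202
grip_force: 0.0
```

Request:
{"method": "step_arm", "body": {"targets": [{"dp": [0,-1.2,0],"jaw": 17,"spin": -0.5},{"dp": [0,-1.2,0],"jaw": 17,"spin": -0.5},{"dp": [0,0,0],"jaw": 17,"spin": 0}]}}

```text
time_s: 6.9
tool_pos: [0.5009, -0.0686, 0.1093]
tcp_rot: [-3.142, -0.0, 2.846]
force: [0.3, 1.1, 0.2]
width: 0.201
grip_force: 0.1
```

```bash
python3 - <<'E'
from h import *
s=telemetry.state();print(s['time_s'],s['tool_pos'],s['force'],polar(HINGE))
y=s['tcp_rot'][2];print(s['force']@[-np.sin(y),np.cos(y),0])
E
```

```text
6.9 [ 0.50090447 -0.06860714  0.10928798] [0.33283169 1.13073448 0.20050764] (np.float64(138.80279747936615), np.float64(163.51259739142046), np.float64(163.0917189711027))
-1.1786555229886795
```

Request:
{"method": "step_arm", "body": {"targets": [{"dp": [0,-1.2,0],"jaw": 17,"spin": -0.5},{"dp": [0,0,0],"jaw": 17,"spin": 0}]}}

```text
time_s: 7.1
tool_pos: [0.5005, -0.0698, 0.1093]
tcp_rot: [-3.141, -0.0, 2.855]
force: [-0.3, 0.7, 0.1]
width: 0.198
grip_force: 0.1
```

Request:
{"method": "step_arm", "body": {"targets": [{"dp": [0,-1.2,0],"jaw": 17,"spin": -0.5},{"dp": [0,0,0],"jaw": 17,"spin": 0}]}}

```text
time_s: 7.3
tool_pos: [0.5002, -0.071, 0.1093]
tcp_rot: [-3.141, -0.0, 2.864]
force: [0.7, 0.3, 0.2]
width: 0.199
grip_force: 0.1
```

Request:
{"method": "step_arm", "body": {"targets": [{"dp": [0,-1.2,0],"jaw": 17,"spin": -0.5},{"dp": [0,0,0],"jaw": 17,"spin": 0}]}}

```text
time_s: 7.5
tool_pos: [0.5, -0.0715, 0.1093]
tcp_rot: [3.141, -0.0, 2.873]
force: [0.7, 3.3, 0.6]
width: 0.198
grip_force: 1.9
```

Request:
{"method": "step_arm", "body": {"targets": [{"dp": [0,-1.2,0],"jaw": 17,"spin": -0.5},{"dp": [0,0,0],"jaw": 17,"spin": 0}]}}

```text
time_s: 7.7
tool_pos: [0.4998, -0.0721, 0.1093]
tcp_rot: [3.14, 0.0, 2.881]
force: [1.4, 5.7, 0.3]
width: 0.199
grip_force: 3.3
```

Request:
{"method": "step_arm", "body": {"targets": [{"dp": [0,-1,0],"jaw": 17,"spin": -0.4},{"dp": [0,0,0],"jaw": 17,"spin": 0}]}}

```text
time_s: 7.9
tool_pos: [0.4997, -0.0726, 0.1093]
tcp_rot: [3.139, 0.0, 2.889]
force: [1.7, 8.7, 0.0]
width: 0.201
grip_force: 4.2
```

Request:
{"method": "step_arm", "body": {"targets": [{"dp": [0,0.5,0],"jaw": 30,"spin": 0},{"dp": [0,0,0],"jaw": 30,"spin": 0},{"dp": [0,0,0],"jaw": 30,"spin": 0},{"dp": [0,0,15],"jaw": 30,"spin": 0}]}}

```text
time_s: 8.3
tool_pos: [0.5013, -0.0745, 0.0962]
tcp_rot: [-3.141, 0.004, 2.888]
force: [0.1, -1.0, -0.6]
width: 0.351
grip_force: 0.0
```

My lift went the wrong way: +z is down, so the tips dropped 15 mm. Nothing was touched, and I'm lifting properly now.

Request:
{"method": "step_arm", "body": {"targets": [{"dp": [0,0,-25],"jaw": 30,"spin": 0},{"dp": [0,0,-40],"jaw": 30,"spin": 0},{"dp": [0,0,-40],"jaw": 30,"spin": 0},{"dp": [0,0,-10],"jaw": 30,"spin": 7},{"dp": [0,0,0],"jaw": 30,"spin": 7},{"dp": [0,0,0],"jaw": 30,"spin": 7},{"dp": [0,0,0],"jaw": 30,"spin": 7},{"dp": [0,0,0],"jaw": 30,"spin": 7.7},{"dp": [-35,-10,0],"jaw": 30,"spin": 0},{"dp": [-35,-10,0],"jaw": 30,"spin": 0},{"dp": [-35,-10,0],"jaw": 30,"spin": 0},{"dp": [-36,-9,0],"jaw": 30,"spin": 0},{"dp": [0,0,0],"jaw": 30,"spin": 0},{"dp": [0,0,0],"jaw": 30,"spin": 0}]}}

```text
time_s: 9.7
tool_pos: [0.5593, -0.2075, 0.2087]
tcp_rot: [-3.141, -0.001, 2.263]
force: [-0.0, 1.3, -0.4]
width: 0.352
grip_force: 0.0
```

```bash
python3 - <<'E'
from h import *
b=grab('wrist','w6');s=telemetry.state();print(s['time_s'],s['tool_pos'],s['tcp_rot'],s['force'],polar(PIV))
r=red(b);print(r,proj(b,(.560,-.206,.135)))
cv2.imwrite('pics/w6b.png',cv2.resize(b['color'],(800,600)))
E
```

```text
9.75 [ 0.55915573 -0.20671171  0.20881018] [-3.14113631e+00 -1.33069865e-03  2.26446654e+00] [0.02609372 0.3492004  0.16090758] (np.float64(73.50871185133066), np.float64(-51.105033877875776), np.float64(129.74437571328835))
[([302, 0, 24, 16, 271], [315.5, 6.9]), ([249, 184, 16, 23, 300], [256.9, 195.1])] [258.09501247 198.69906908]
```

View pics/w6b.png

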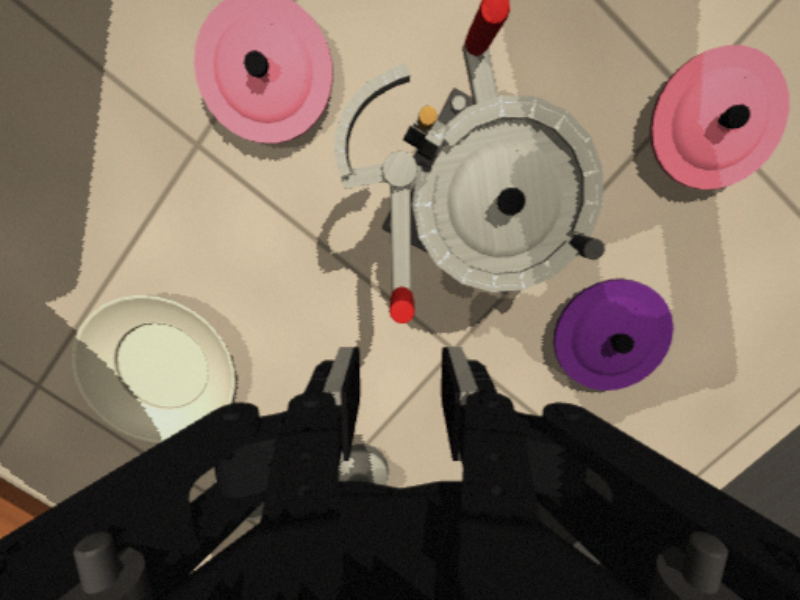

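```bash
python3 - <<'E'
from h import *
b=load('w6')
k=onz(b,(402/1.5625,313/1.5625),.135);p=onz(b,(400/1.5625,168/1.5625),.109);print(k,p,np.hypot(*(k-p)[:2]),np.degrees(np.arctan2(*(k-p)[1::-1])))
s=telemetry.state();y=s['tcp_rot'][2];d=k-s['tool_pos'];print(d@[np.cos(y),np.sin(y),0]*1000,d@[np.sin(y),-np.cos(y),0]*1000)
E
```

```text
[ 0.56038703 -0.2075395   0.135     ] [ 0.51101269 -0.14981292  0.109     ] 0.07596172571793751 -49.459176129501124
-1.42374089261437 0.4174892063327608
```

Request:
{"method": "step_arm", "body": {"targets": [{"dp": [-1,0.5,30],"jaw": 30,"spin": 0},{"dp": [0,0,30],"jaw": 30,"spin": 0},{"dp": [0,0,25],"jaw": 30,"spin": 0},{"dp": [0,0,13.5],"jaw": 30,"spin": 0},{"dp": [0,0,0],"jaw": 17,"spin": 0},{"dp": [0,0,0],"jaw": 17,"spin": 0},{"dp": [0,0,0],"jaw": 17,"spin": 0},{"dp": [0,0,0],"jaw": 17,"spin": 0}]}}

```text
time_s: 10.55
tool_pos: [0.5618, -0.2078, 0.1126]
tcp_rot: [3.14, 0.003, 2.265]
force: [0.3, -0.6, -0.2]
width: 0.199
grip_force: 0.0
```

Request:
{"method": "step_arm", "body": {"targets": [{"dp": [0.2,-5.2,0],"jaw": 17,"spin": 4},{"dp": [0.2,-5.2,0],"jaw": 17,"spin": 4},{"dp": [0.2,-5.2,0],"jaw": 17,"spin": 4},{"dp": [0.2,-5.2,0],"jaw": 17,"spin": 4},{"dp": [0.2,-5.2,0],"jaw": 17,"spin": 4},{"dp": [0.2,-5.2,0],"jaw": 17,"spin": 4},{"dp": [0.2,-5.2,0],"jaw": 17,"spin": 4},{"dp": [0.2,-5.2,0],"jaw": 17,"spin": 4},{"dp": [0,0,0],"jaw": 17,"spin": 0},{"dp": [0,0,0],"jaw": 17,"spin": 0}]}}

```text
time_s: 11.55
tool_pos: [0.5234, -0.2241, 0.1115]
tcp_rot: [3.141, 0.001, 1.708]
force: [-0.4, -0.8, -0.8]
width: 0.202
grip_force: 0.0
```

```bash
cat > st.py <<'E'
from h import *
import h
h.PIV=np.array([.512,-.1497])
s=telemetry.state();y=s['tcp_rot'][2];print(s['time_s'],s['tool_pos'],polar(h.PIV),'push',s['force']@[np.sin(y),-np.cos(y),0],'rad',s['force']@[np.cos(y),np.sin(y),0])
E
python3 st.py
```

```text
11.55 [ 0.52342304 -0.22408034  0.11152052] (np.float64(75.25238588502604), np.float64(-81.26895393176953), np.float64(97.86878936019188)) push -0.5111084406004051 rad -0.7417629611040989
```

Request:
{"method": "step_arm", "body": {"targets": [{"dp": [0.2,-5.2,0],"jaw": 17,"spin": 4},{"dp": [0.2,-5.2,0],"jaw": 17,"spin": 4},{"dp": [0,0,0],"jaw": 17,"spin": 0}]}}

```text
time_s: 11.85
tool_pos: [0.5127, -0.2245, 0.1111]
tcp_rot: [3.141, 0.0, 1.568]
force: [0.3, -0.2, -0.1]
width: 0.197
grip_force: 0.0
```

Request:
{"method": "step_arm", "body": {"targets": [{"dp": [0.1,-2.6,0],"jaw": 17,"spin": 2},{"dp": [0.1,-2.6,0],"jaw": 17,"spin": 2},{"dp": [0,0,0],"jaw": 17,"spin": 0}]}}

```text
time_s: 12.15
tool_pos: [0.5078, -0.2242, 0.111]
tcp_rot: [3.141, 0.0, 1.499]
force: [0.4, 0.1, 0.4]
width: 0.199
grip_force: 0.1
```

Request:
{"method": "step_arm", "body": {"targets": [{"dp": [0.1,-2.6,0],"jaw": 17,"spin": 2},{"dp": [0.1,-2.6,0],"jaw": 17,"spin": 2},{"dp": [0,0,0],"jaw": 17,"spin": 0}]}}

```text
time_s: 12.45
tool_pos: [0.5026, -0.2235, 0.1109]
tcp_rot: [3.141, 0.0, 1.429]
force: [-0.2, -0.6, 0.2]
width: 0.2
grip_force: 0.1
```

```bash
python3 st.py
```

```text
12.45 [ 0.5025507  -0.22348613  0.11094739] (np.float64(74.38872544961137), np.float64(-97.29776944413271), np.float64(81.90097703928879)) push -0.11925070255448804 rad -0.6152435894259183
```

Request:
{"method": "step_arm", "body": {"targets": [{"dp": [0.1,-2.6,0],"jaw": 17,"spin": 2},{"dp": [0.1,-2.6,0],"jaw": 17,"spin": 2},{"dp": [0,0,0],"jaw": 17,"spin": 0}]}}

```text
time_s: 12.75
tool_pos: [0.4974, -0.2225, 0.1109]
tcp_rot: [3.142, 0.0, 1.36]
force: [0.2, 0.4, -0.0]
width: 0.2
grip_force: 0.1
```

Request:
{"method": "step_arm", "body": {"targets": [{"dp": [0.1,-2.6,0],"jaw": 17,"spin": 2},{"dp": [0,0,0],"jaw": 17,"spin": 0}]}}

```text
time_s: 12.95
tool_pos: [0.4948, -0.2218, 0.1108]
tcp_rot: [-3.142, 0.0, 1.325]
force: [0.4, 0.3, 0.6]
width: 0.199
grip_force: 0.1
```

Request:
{"method": "step_arm", "body": {"targets": [{"dp": [0.1,-2.6,0],"jaw": 17,"spin": 2},{"dp": [0,0,0],"jaw": 17,"spin": 0}]}}

```text
time_s: 13.15
tool_pos: [0.4922, -0.221, 0.1108]
tcp_rot: [-3.141, 0.0, 1.29]
force: [-0.0, 0.4, -0.4]
width: 0.199
grip_force: 0.1
```

```bash
python3 st.py
```

```text
13.15 [ 0.49224733 -0.22104806  0.11082445] (np.float64(74.03183778239288), np.float64(-105.47471891629468), np.float64(73.88541554207134)) push -0.12566638646932216 rad 0.3328284151893142
```

Request:
{"method": "step_arm", "body": {"targets": [{"dp": [0.1,-2.6,0],"jaw": 17,"spin": 2},{"dp": [0,0,0],"jaw": 17,"spin": 0}]}}

```text
time_s: 13.35
tool_pos: [0.4898, -0.2203, 0.1108]
tcp_rot: [-3.141, 0.0, 1.255]
force: [0.1, 0.3, 0.2]
width: 0.197
grip_force: 0.1
```

Request:
{"method": "step_arm", "body": {"targets": [{"dp": [0.1,-2.6,0],"jaw": 17,"spin": 2},{"dp": [0,0,0],"jaw": 17,"spin": 0}]}}

```text
time_s: 13.55
tool_pos: [0.4873, -0.2193, 0.1108]
tcp_rot: [-3.141, 0.0, 1.22]
force: [-0.4, -0.8, -0.3]
width: 0.202
grip_force: 0.1
```

Request:
{"method": "step_arm", "body": {"targets": [{"dp": [0.1,-2.6,0],"jaw": 17,"spin": 2},{"dp": [0,0,0],"jaw": 17,"spin": 0}]}}

```text
time_s: 13.75
tool_pos: [0.4849, -0.2183, 0.1108]
tcp_rot: [-3.141, 0.0, 1.185]
force: [0.8, -0.2, 0.2]
width: 0.198
grip_force: 0.0
```

Request:
{"method": "step_arm", "body": {"targets": [{"dp": [0.1,-2.6,0],"jaw": 17,"spin": 2},{"dp": [0,0,0],"jaw": 17,"spin": 0}]}}

```text
time_s: 13.95
tool_pos: [0.4825, -0.2172, 0.1108]
tcp_rot: [-3.141, -0.0, 1.15]
force: [1.0, 0.3, 0.8]
width: 0.201
grip_force: 0.0
```

```bash
python3 st.py
```

```text
13.95 [ 0.48248019 -0.21723377  0.11078158] (np.float64(73.70365635287793), np.float64(-113.61070487649864), np.float64(65.87243612088291)) push 0.8278291455698724 rad 0.6747035493750624
```

```bash
python3 - <<'E'
from h import *
b=grab('wrist','w7');print(red(b));s=telemetry.state()
print(proj(b,np.r_[s['tool_pos'][:2],.135]))
E
```

```text
[([246, 225, 27, 48, 981], [259.2, 249.5])]
[256.76625366 257.14121408]
```

Request:
{"method": "step_arm", "body": {"targets": [{"dp": [0.1,-2.6,0],"jaw": 17,"spin": 2},{"dp": [0,0,0],"jaw": 17,"spin": 0}]}}

```text
time_s: 14.2
tool_pos: [0.4802, -0.2161, 0.1108]
tcp_rot: [-3.141, -0.0, 1.114]
force: [-0.2, -0.3, 0.2]
width: 0.199
grip_force: 0.0
```

Request:
{"method": "step_arm", "body": {"targets": [{"dp": [0.1,-2.6,0],"jaw": 17,"spin": 2},{"dp": [0,0,0],"jaw": 17,"spin": 0}]}}

```text
time_s: 14.4
tool_pos: [0.4779, -0.2148, 0.1108]
tcp_rot: [-3.141, -0.0, 1.08]
force: [0.7, -0.9, 1.1]
width: 0.194
grip_force: 0.0
```

Request:
{"method": "step_arm", "body": {"targets": [{"dp": [0.1,-2.6,0],"jaw": 17,"spin": 2},{"dp": [0,0,0],"jaw": 17,"spin": 0}]}}

```text
time_s: 14.6
tool_pos: [0.4756, -0.2135, 0.1108]
tcp_rot: [-3.141, 0.0, 1.045]
force: [0.8, 0.4, -0.0]
width: 0.201
grip_force: 0.0
```

Request:
{"method": "step_arm", "body": {"targets": [{"dp": [0.1,-2.6,0],"jaw": 17,"spin": 2},{"dp": [0,0,0],"jaw": 17,"spin": 0}]}}

```text
time_s: 14.8
tool_pos: [0.4735, -0.2121, 0.1108]
tcp_rot: [-3.141, 0.0, 1.01]
force: [0.2, 0.0, -0.4]
width: 0.203
grip_force: 0.0
```

```bash
python3 st.py
```

```text
14.8 [ 0.47346136 -0.21211365  0.11081811] (np.float64(73.35319479749637), np.float64(-121.69414081396592), np.float64(57.86780026790186)) push 0.13278708685936458 rad 0.08637587322120409
```

Request:
{"method": "step_arm", "body": {"targets": [{"dp": [0.1,-2.6,0],"jaw": 17,"spin": 2},{"dp": [0,0,0],"jaw": 17,"spin": 0}]}}

```text
time_s: 15.0
tool_pos: [0.4713, -0.2106, 0.1108]
tcp_rot: [-3.141, 0.0, 0.975]
force: [-0.0, 0.1, 0.3]
width: 0.198
grip_force: 0.0
```

Request:
{"method": "step_arm", "body": {"targets": [{"dp": [0.1,-2.6,0],"jaw": 17,"spin": 2},{"dp": [0,0,0],"jaw": 17,"spin": 0}]}}

```text
time_s: 15.2
tool_pos: [0.4692, -0.2091, 0.1108]
tcp_rot: [-3.141, 0.0, 0.94]
force: [-0.4, 0.9, -0.5]
width: 0.202
grip_force: 0.0
```

Request:
{"method": "step_arm", "body": {"targets": [{"dp": [0.1,-2.6,0],"jaw": 17,"spin": 2},{"dp": [0,0,0],"jaw": 17,"spin": 0}]}}

```text
time_s: 15.4
tool_pos: [0.4674, -0.2077, 0.1109]
tcp_rot: [3.141, 0.0, 0.905]
force: [1.4, -1.0, -0.9]
width: 0.196
grip_force: 0.7
```

Request:
{"method": "step_arm", "body": {"targets": [{"dp": [0.1,-2.6,0],"jaw": 17,"spin": 2},{"dp": [0,0,0],"jaw": 17,"spin": 0}]}}

```text
time_s: 15.6
tool_pos: [0.4659, -0.2064, 0.111]
tcp_rot: [3.14, -0.0, 0.87]
force: [3.7, -3.8, -2.0]
width: 0.199
grip_force: 2.4
```

```bash
python3 st.py
```

```text
15.6 [ 0.4658971  -0.20644345  0.11101709] (np.float64(73.11153357730352), np.float64(-129.09315440687095), np.float64(49.87373154336455)) push 5.2578306304719185 rad -0.5546721689890755
```

Request:
{"method": "step_arm", "body": {"targets": [{"dp": [0,-1.3,0],"jaw": 17,"spin": 1},{"dp": [0,0,0],"jaw": 17,"spin": 0},{"dp": [0,0,0],"jaw": 17,"spin": 0}]}}

```text
time_s: 15.9
tool_pos: [0.4651, -0.2057, 0.1111]
tcp_rot: [3.139, -0.0, 0.854]
force: [3.9, -3.6, -2.4]
width: 0.203
grip_force: 2.9
```

Request:
{"method": "step_arm", "body": {"targets": [{"dp": [0,-1.3,0],"jaw": 17,"spin": 1},{"dp": [0,0,0],"jaw": 17,"spin": 0},{"dp": [0,0,0],"jaw": 17,"spin": 0}]}}

```text
time_s: 16.2
tool_pos: [0.4643, -0.205, 0.1111]
tcp_rot: [3.139, -0.0, 0.836]
force: [4.5, -4.4, -4.0]
width: 0.2
grip_force: 3.3
```

Request:
{"method": "step_arm", "body": {"targets": [{"dp": [0,-1.3,0],"jaw": 17,"spin": 1},{"dp": [0,0,0],"jaw": 17,"spin": 0},{"dp": [0,0,0],"jaw": 17,"spin": 0}]}}

```text
time_s: 16.5
tool_pos: [0.4634, -0.2043, 0.1111]
tcp_rot: [3.138, -0.0, 0.819]
force: [5.4, -4.6, -3.8]
width: 0.198
grip_force: 3.7
```

```bash
python3 st.py
```

```text
16.5 [ 0.46340418 -0.20432808  0.11113094] (np.float64(73.11484537162146), np.float64(-131.65551777460203), np.float64(46.89953722555431)) push 7.093885411231303 rad 0.32384221669720187
```

Request:
{"method": "step_arm", "body": {"targets": [{"dp": [0,-1.3,0],"jaw": 17,"spin": 1},{"dp": [0,-1.3,0],"jaw": 17,"spin": 1},{"dp": [0,0,0],"jaw": 17,"spin": 0},{"dp": [0,0,0],"jaw": 17,"spin": 0}]}}

```text
time_s: 16.9
tool_pos: [0.4616, -0.2027, 0.1112]
tcp_rot: [3.138, -0.0, 0.784]
force: [5.2, -5.1, -4.6]
width: 0.203
grip_force: 3.8
```

Request:
{"method": "step_arm", "body": {"targets": [{"dp": [0,-1.3,0],"jaw": 17,"spin": 1},{"dp": [0,0,0],"jaw": 17,"spin": 0},{"dp": [0,0,0],"jaw": 17,"spin": 0}]}}

```text
time_s: 17.2
tool_pos: [0.4607, -0.2019, 0.1112]
tcp_rot: [3.138, -0.0, 0.766]
force: [6.0, -5.9, -4.8]
width: 0.198
grip_force: 4.1
```

Request:
{"method": "step_arm", "body": {"targets": [{"dp": [0,-1.3,0],"jaw": 17,"spin": 1},{"dp": [0,0,0],"jaw": 17,"spin": 0},{"dp": [0,0,0],"jaw": 17,"spin": 0}]}}

```text
time_s: 17.5
tool_pos: [0.4597, -0.2009, 0.1111]
tcp_rot: [3.138, -0.0, 0.749]
force: [5.6, -6.1, -3.3]
width: 0.195
grip_force: 3.9
```

```bash
python3 st.py
```

```text
17.5 [ 0.45971703 -0.20087566  0.1111493 ] (np.float64(73.160488065179), np.float64(-135.6132051075516), np.float64(42.90038952415883)) push 8.2632469428135 rad -0.0862206490593359
```

Request:
{"method": "step_arm", "body": {"targets": [{"dp": [0,-1.3,0],"jaw": 17,"spin": 1},{"dp": [0,0,0],"jaw": 17,"spin": 0},{"dp": [0,0,0],"jaw": 17,"spin": 0}]}}

```text
time_s: 17.8
tool_pos: [0.4589, -0.2, 0.1112]
tcp_rot: [3.138, -0.0, 0.731]
force: [5.0, -6.1, -5.1]
width: 0.198
grip_force: 4.1
```

Request:
{"method": "step_arm", "body": {"targets": [{"dp": [0,-1.3,0],"jaw": 17,"spin": 1},{"dp": [0,0,0],"jaw": 17,"spin": 0},{"dp": [0,0,0],"jaw": 17,"spin": 0}]}}

```text
time_s: 18.1
tool_pos: [0.4581, -0.1991, 0.1112]
tcp_rot: [3.138, -0.0, 0.714]
force: [6.1, -5.2, -5.0]
width: 0.198
grip_force: 4.3
```

Request:
{"method": "step_arm", "body": {"targets": [{"dp": [0,-1.3,0],"jaw": 17,"spin": 1},{"dp": [0,0,0],"jaw": 17,"spin": 0},{"dp": [0,0,0],"jaw": 17,"spin": 0}]}}

```text
time_s: 18.4
tool_pos: [0.4573, -0.1982, 0.1112]
tcp_rot: [3.138, -0.0, 0.696]
force: [5.4, -6.4, -5.1]
width: 0.2
grip_force: 4.4
```

```bash
python3 st.py
```

```text
18.4 [ 0.45726239 -0.19820024  0.1112018 ] (np.float64(73.1332982611743), np.float64(-138.4574629061823), np.float64(39.90059777122074)) push 8.393838365308111 rad 0.05249207747269455
```

Request:
{"method": "step_arm", "body": {"targets": [{"dp": [0,-1.3,0],"jaw": 17,"spin": 1},{"dp": [0,-1.3,0],"jaw": 17,"spin": 1},{"dp": [0,0,0],"jaw": 17,"spin": 0},{"dp": [0,0,0],"jaw": 17,"spin": 0}]}}

```text
time_s: 18.8
tool_pos: [0.4559, -0.1966, 0.1113]
tcp_rot: [3.137, -0.0, 0.661]
force: [7.3, -8.0, -6.0]
width: 0.201
grip_force: 5.3
```

Request:
{"method": "step_arm", "body": {"targets": [{"dp": [0,-1.3,0],"jaw": 17,"spin": 1},{"dp": [0,0,0],"jaw": 17,"spin": 0},{"dp": [0,0,0],"jaw": 17,"spin": 0}]}}

```text
time_s: 19.1
tool_pos: [0.4553, -0.196, 0.1113]
tcp_rot: [3.136, -0.001, 0.644]
force: [7.0, -9.7, -7.5]
width: 0.198
grip_force: 6.1
```

Request:
{"method": "step_arm", "body": {"targets": [{"dp": [0,-1.3,0],"jaw": 17,"spin": 1},{"dp": [0,0,0],"jaw": 17,"spin": 0},{"dp": [0,0,0],"jaw": 17,"spin": 0}]}}

```text
time_s: 19.4
tool_pos: [0.4546, -0.1952, 0.1114]
tcp_rot: [3.135, -0.001, 0.627]
force: [8.2, -10.6, -8.5]
width: 0.2
grip_force: 6.5
```

```bash
python3 st.py
```

```text
19.4 [ 0.45463373 -0.19517153  0.11140327] (np.float64(73.20211302020792), np.float64(-141.59779862263525), np.float64(35.89804484916143)) push 13.363155711319749 rad 0.418053810730427
```

Request:
{"method": "step_arm", "body": {"targets": [{"dp": [0,1.5,0],"jaw": 17,"spin": 0},{"dp": [0,1.5,0],"jaw": 30,"spin": 0},{"dp": [0,0,0],"jaw": 30,"spin": 0},{"dp": [0,0,0],"jaw": 30,"spin": 0}]}}

```text
time_s: 19.8
tool_pos: [0.4541, -0.1946, 0.1105]
tcp_rot: [-3.14, 0.0, 0.625]
force: [-0.3, -0.0, 0.5]
width: 0.348
grip_force: 0.0
```

Request:
{"method": "step_arm", "body": {"targets": [{"dp": [0,0,-15],"jaw": 30,"spin": 0},{"dp": [0,0,-40],"jaw": 30,"spin": 0},{"dp": [0,0,-45],"jaw": 30,"spin": 0},{"dp": [-20,0,-40],"jaw": 30,"spin": 0},{"dp": [-20,0,0],"jaw": 30,"spin": 0},{"dp": [0,0,0],"jaw": 30,"spin": 0},{"dp": [0,0,0],"jaw": 30,"spin": 0}]}}

```text
time_s: 20.5
tool_pos: [0.4218, -0.218, 0.2503]
tcp_rot: [-3.141, -0.0, 0.624]
force: [-0.2, 0.3, -0.0]
width: 0.349
grip_force: 0.0
```

```bash
python3 st.py; python3 - <<'E'
from h import *
b=grab('wrist','w8');a=grab('scene','s8')
A=cv2.resize(a['color'][165:261,175:303],(400,300),interpolation=cv2.INTER_CUBIC)
cv2.imwrite('pics/f.png',np.hstack([A,cv2.resize(b['color'],(400,300))]))
r=red(b);print(r)
E
```

```text
20.5 [ 0.42176933 -0.21798155  0.25026312] (np.float64(113.15451267789362), np.float64(-142.88359019369452), np.float64(35.74261218802732)) push -0.3738240061732263 rad 0.06520768868491858
[([163, 9, 17, 19, 223], [170.7, 17.6]), ([254, 140, 14, 16, 172], [260.1, 147.8]), ([0, 235, 58, 44, 978], [22.3, 257.4])]
```

View pics/f.png

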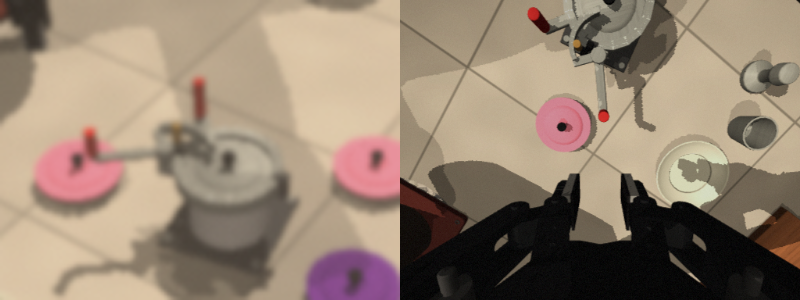

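The last picture shows the ring shut and the hook wrapped round the brass pin at (577,45). The lever has been turned, with its knob at (603,117). The lid is seated, the other items are undisturbed and the gripper is clear, so I'm handing the job in.

```bash
python3 -c "
from cell import env
print(env.finish_job())"
```

```text
the job is handed in; nothing more can be done
None
```

The clamp ring is shut against its bumper, and the latch hook holds the pin, tightened to about 13.4 N at the knob. The lid and bystanders are undisturbed, the gripper was clear, and the job was handed in at about 20.5 s; the hand-in returned no verdict.

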